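# Snap the retaining ring onto the slanted disc hub

### The job

Refit the spring retaining ring that keeps the spare grinding disc on its slanted stand: squeeze its two upright finger posts together to spread it, pick it up, bring it over the hub's head down onto the disc with the posts pointing away from the disc, and let go so that it contracts into the groove under the head and stays there. Leave the other things on the worktop where they are.

Things in the scene. Friction and masses are not known exactly. Their poses are not given: they have to be found in the camera images.
- hub: Fixed steel hub of a grey grinding disc (120 mm diameter, 10 mm thick) on a slanted white stand, leaning 28 degrees from vertical towards the stand's front (turned to the robot and to its right). Origin: on the hub's axis in the disc face, 100 mm above the worktop; z points out along the axis (up and forward), y is level, x up the slope. From the disc face: groove, z 0 to 9 mm, 55 mm diameter; then the head.
- hub_top (a point): Centre of the flat top of the hub's head, 21 mm from the disc face along the hub axis. The head, 61 mm diameter with a square edge, spans 9 to 21 mm from the disc face, above the groove. Axes as for the hub. The hub is oiled and slippery.
- ring: Loose steel spring retaining ring, about 105 x 78 mm, 0.13 kg, 6 mm thick (14 mm where its arms cross). Origin: centre of its opening, in the plane of its underside; z is its axis (up as it lies flat). Two upright finger posts on its -x side, a spring coil (18 mm diameter, 14 mm high) 45 mm off on its +x side. It lies with the posts towards the robot.
- ring_center (a point): Same point and axes as body ring. Six inner lugs, 6 mm thick, close to a 53 mm opening. The arms cross in front, so squeezing the posts TOGETHER SPREADS the ring; letting go contracts it. Squeezed to the stop, the lugs clear the 61 mm hub head by about 5 mm all round.
- half_a_post (a point): Point 36 mm above the ring's underside on the axis of one upright finger post (8 mm diameter, 57 mm tall, along ring z; free to grip from 18 mm up). Relaxed: posts 58 mm apart (66 mm over the outsides), 48 mm from the ring's axis along its -x. Squeezed to the stop: 17 mm apart (25 mm over the outsides), their midpoint 52 mm from the ring's axis along -x.
- half_b_post (a point): The same point on the other finger post, on the other side.
- half_a (a joint): Spread angle of one half of the ring about the coil: 0 relaxed, 0.22 rad at the stop; about 0.02 when sitting in the groove, over 0.10 needed to clear the head. Sprung: 3.5 N at the post to start, 8 N at the stop; a grip of 20 to 40 N holds it at the stop.
- half_b (a joint): The same for the other half.
- cast_left_mid (a point): Bystander, to be left alone: plaster dental cast (56x68x26 mm) near the left end of the worktop, before the wall pier (a solid pier: face at y = 0.34 m, from x = 0.45 m on). Point 10 mm above its underside, at its centre.
- tape_roll_mid (a point): Bystander, to be left alone: roll of masking tape lying flat (96 mm diameter, 25 mm high), to the right of the ring. Point 10 mm above its underside, at its centre.
- cast_right_mid (a point): Bystander, to be left alone: plaster dental cast (60x73x28 mm) at the front right. Point 10 mm above its underside, at its centre.
- wax_jar_mid (a point): Bystander, to be left alone: closed jar (44 mm diameter, 50 mm high) at the front right. Point 10 mm above its underside, at its centre.

How it is judged:
By the outcome, as a careful person would: the job done as asked, in the order asked, and still so for the second after the job is handed in, with the robot touching nothing.
It also fails if it takes over 45 s, if anything falls off the work surface, if the arm or the gripper's body presses on something with over 40 N, if the wrist force passes 120 N, or if a joint passes its speed limit or range.

### The arm

A 6-joint arm with a two-finger parallel gripper is mounted at the origin on a cart in front of the work surface, level with it; the furniture and walls round the work are solid. World frame = base frame: x ahead of the robot, y to its left, z up, the work surface at z = 0. Lengths are in m, angles in rad, forces in N, time in s.
With the tool pointing down it reaches from about 0.275 to 0.75 m from the base axis. Payload 10.2 kg.
Tool frame: the origin (TCP) lies midway between the tips of the shut fingers; the grasp point (between the pads) lies 19 mm behind it; z points along the fingers, y is the direction in which the jaws open and shut (so a half turn about z gives the same grasp; the last joint's range is limited). The gripper opens to 88 mm and grips with 3 to 60 N. Pads are 18 mm wide; open, the fingers measure 123 mm over their backs; the gripper's body (75 mm by 187 mm) begins 45 mm behind the grasp point.
Start: joints at [-1.358, 0.313, 1.498, -0, 1.331, -0.223], TCP at [0.222, -0.476, 0.239] pointing down, gripper open.
Joint ranges: [-2.94, 2.94], [-0.97, 2.17], [0.19, 2.56], [-1.23, 4.37], [0.02, 3.11], [-2.88, 2.88]. Speed limits (rad/s): [2.39, 2.39, 3.01, 3.14, 3.14, 3.14].

### API

Orientations are given as a rotation vector (axis times angle).
In Python, from cell import r gives the robot as it stands.
- The arm moves only by the tool servo_tool, never from a script. Its argument "increments" is a list that holds one entry, the list of rows, each a list of 7 numbers: the finger opening in cm, from 0 to 8.81, then the shift along the tool's x, y, z in cm, then the turn, a rotation vector about the tool's x, y, z in degrees. In form: [[[claw, tx, ty, tz, ax, ay, az], ...]]. A call has 1 to 8 rows; each row is the pose to reach, as a shift and turn from the pose commanded when the call began, along the tool's axes at that moment; what a row does not reach only later rows make up. A row lasts 1/8 s, in which the tool goes at most 62.5 mm and 10.7 degrees, less where a joint would pass 70% of its speed; a pose out of reach is approached as far as the arm can. A call with a gripper value outside its range is refused whole. The fingers move at their own pace and stop on an object; "newtons" is the grip in N (left out, the last holds). Time passes only in rows, so rows that repeat a pose let the fingers close. It gives the time, the measured TCP pose, the force and the opening at its end, in the units of the state.
- r.sense(): the state, without advancing time (a new reading comes with each control period).
- r.snapshot(name): name is "scene" or "side" or "wrist"; returns (picture, depth): 384x512x3 uint8, blue, green, red; 384x512 float32, m along the optical axis (not along the pixel's ray), 0 where there is no reading.
- r.calibration(name): a dict with "mtx" (3x3 intrinsics, pixels), "k1" (the pictures are not rectified: a ray, as slopes to the right and down, at radius r is drawn at 1 + k1 r^2 times it, then the intrinsics apply), "eye" and "attitude" of the camera in the world. Camera axes: x right, y down, z forward; pixel columns grow to the right and rows downward; lengths in m; the calibration is good to about 2 mm. A picture is of the moment at which its call begins: read the wrist's pose just before it. calibration takes no time and is no camera call; for the wrist camera it gives the pose at the moment of the call.
- r.close_job(): hands the job in, once; it reports no verdict.
The state is a dict: "clock": time; "joint_positions": joint angles; "qvel": joint speeds; "joint_torque": joint torques, N m; "tool_pos": TCP position; "ee_rot": TCP orientation; "ft_force": force on the tool from outside, world axes, zero at the start; "moment": the same for the moment, N m; "grip_width": opening from 0.0 (shut) to 1.0 (fully open).
Only numpy, scipy, OpenCV 4.12 (cv2) and the standard library are available. Lean on these libraries where they do the work, as an engineer would, in place of code of your own. Each camera call takes 0.05 s, during which the arm holds its last target.

## Working session

There is one attempt and no reset: what is moved stays moved. The work goes in short steps, Python scripts to look and compute and a tool call to move; the robot and the scene stay as the last step left them, time stands still between calls to the robot, and variables do not carry over. Pictures are saved under pics/ and viewed, and the job is handed in when it is done.

Besides the shell and the picture viewer there is one more tool, called after "Call:" as a command line: name --argument value ..., lists and objects as JSON in quotes. servo_tool: Moves the arm, as the interface text tells. Its arguments: {"type":"object","properties":{"increments":{"type":"array","items":{"type":"array","items":{"type":"array","items":{"type":"number"}}}},"newtons":{"type":"number"}},"required":["increments"]}

```bash
ls; mkdir -p pics; python3 - <<'E'
from cell import r
import cv2,numpy as np
np.set_printoptions(precision=4,suppress=True)
print(r.sense())
for n in ("scene","side"):
    p,d=r.snapshot(n); cv2.imwrite(f"pics/{n}0.png",p); np.save(f"pics/{n}0.npy",d); print(n,r.calibration(n))
E
```

```text
pics
{'clock': 0.0, 'joint_positions': array([-1.3584,  0.3135,  1.4984,  0.    ,  1.331 , -0.2234]), 'qvel': array([ 0.0007, -0.0002, -0.0012, -0.0006,  0.0005,  0.0008]), 'joint_torque': array([  0.0011, -40.2209, -25.2272,   0.0695,   0.0352,  -0.0001]), 'tool_pos': array([ 0.2216, -0.4757,  0.2382]), 'ee_rot': array([-3.0661, -0.679 , -0.    ]), 'ft_force': array([ 0.2714,  0.2487, -0.1046]), 'moment': array([ 0.062 ,  0.0014, -0.0067]), 'grip_width': 1.0010503812325755}
scene {'mtx': array([[449.6905,   0.    , 256.0951],
       [  0.    , 449.6905, 182.1112],
       [  0.    ,   0.    ,   1.    ]]), 'k1': -0.12962413585999244, 'eye': array([0.3133, 0.5729, 1.2668]), 'attitude': array([-0.3457,  2.9842, -0.7143])}
side {'mtx': array([[475.2665,   0.    , 248.9294],
       [  0.    , 475.2665, 203.9115],
       [  0.    ,   0.    ,   1.    ]]), 'k1': -0.16938166027449852, 'eye': array([ 0.0587, -1.1824,  0.5652]), 'attitude': array([-1.8911,  0.3533, -0.2154])}
```

View pics/scene0.png

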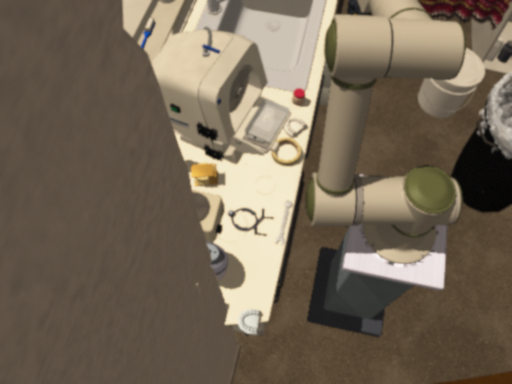

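View pics/side0.png

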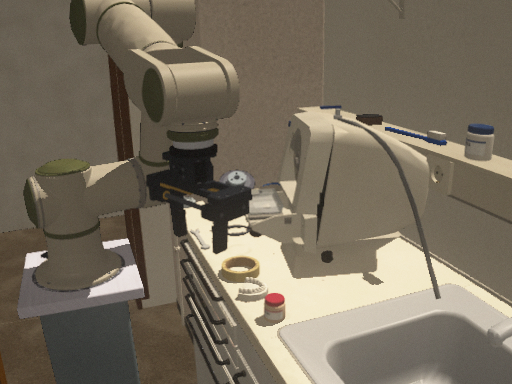

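The scene view shows the ring at about (248,220), the hub on its stand at (215,258) partly hidden by the pier, the tape at (287,152), the left cast at (249,322), and the right cast and jar near (296,127) and (299,97). Next I'll measure these.

```bash
cat > h.py <<'E'
from cell import r
import cv2,numpy as np
from scipy.spatial.transform import Rotation as R
np.set_printoptions(precision=4,suppress=True)
def rays(c,uv):
    uv=np.asarray(uv,float).reshape(-1,1,2)
    p=cv2.undistortPoints(uv,c["mtx"],np.array([c["k1"],0,0,0,0.]),None,None,None) if 0 else cv2.undistortPointsIter(uv,c["mtx"],np.array([c["k1"],0,0,0,0.]),None,None,(3,100,1e-10))
    p=p.reshape(-1,2); d=np.c_[p,np.ones(len(p))]
    return R.from_rotvec(c["attitude"]).apply(d)
def onz(c,uv,z):
    d=rays(c,uv); e=c["eye"]; return e+d*((z-e[2])/d[:,2])[:,None]
def depthpt(c,uv,dep):
    return c["eye"]+rays(c,uv)*np.asarray(dep).reshape(-1,1)
def proj(c,P):
    q=R.from_rotvec(c["attitude"]).inv().apply(np.atleast_2d(P)-c["eye"])
    x=q[:,:2]/q[:,2:]; x=x*(1+c["k1"]*(x**2).sum(1,keepdims=True))
    return x*[c["mtx"][0,0],c["mtx"][1,1]]+c["mtx"][:2,2]
E
python3 - <<'E'
from h import *
p=cv2.imread("pics/scene0.png"); d=np.load("pics/scene0.npy")
cv2.imwrite("pics/scene0c.png",cv2.resize(p[160:340,180:320],None,fx=4.2,fy=3.3*0+3.3,interpolation=cv2.INTER_CUBIC))
c=r.calibration("scene")
uv=[(248,220),(265,208),(266,235),(232,214),(215,258),(249,322),(287,152),(218,258)]
print(onz(c,uv,0.0))
dd=[d[v,u] for u,v in uv]; print(depthpt(c,uv,dd))
E
```

```text
[[ 0.455   0.0777  0.    ]
 [ 0.4135  0.0272  0.    ]
 [ 0.3912  0.1124  0.    ]
 [ 0.5072  0.0698  0.    ]
 [ 0.5206  0.2163  0.    ]
 [ 0.3806  0.3726  0.    ]
 [ 0.3873 -0.1841  0.    ]
 [ 0.512   0.2143  0.    ]]
[[ 0.455   0.0774 -0.0007]
 [ 0.4137  0.026  -0.0029]
 [ 0.3914  0.1115 -0.0025]
 [ 0.5051  0.0752  0.0137]
 [ 0.5001  0.2515  0.1251]
 [ 0.3795  0.3759  0.0214]
 [ 0.3874 -0.1852 -0.0017]
 [ 0.4978  0.24    0.091 ]]
```

View pics/scene0c.png

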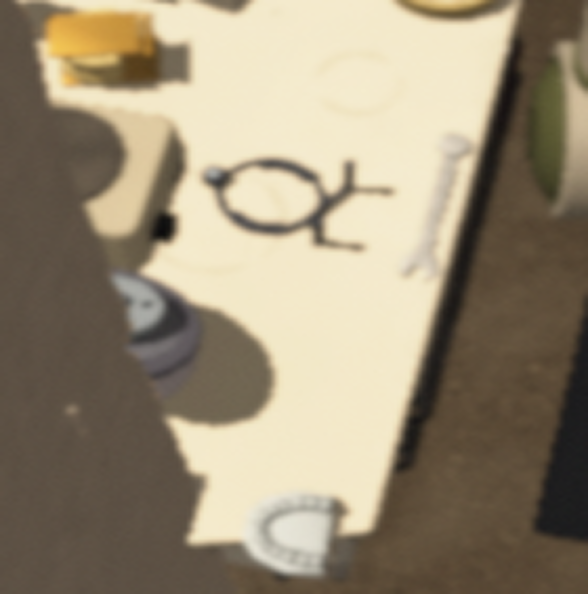

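```bash
python3 - <<'E'
from h import *
s=r.sense(); T=R.from_rotvec(s["ee_rot"]).as_matrix(); print(T)
c=r.calibration("wrist"); print(c)
C=R.from_rotvec(c["attitude"]).as_matrix()
print("eye in tool",T.T@(c["eye"]-s["tool_pos"])); print("cam axes in tool\n",T.T@C)
cs=r.calibration("scene")
ring=onz(cs,[(244.3,219)],0.003); coil=onz(cs,[(231.2,213.3)],.014)
b=onz(cs,[(180+349/4.2,160+187/3.3),(180+318/4.2,160+243/3.3)],.005)
print(ring,coil,b)
tgt=np.array([0.36,0.10,0.33]); print("shift tool cm",T.T@(tgt-s["tool_pos"])*100)
E
```

```text
[[ 0.9065  0.4221 -0.0003]
 [ 0.4221 -0.9065  0.0011]
 [ 0.0002 -0.0011 -1.    ]]
{'mtx': array([[298.8911,   0.    , 252.5506],
       [  0.    , 298.8911, 190.8736],
       [  0.    ,   0.    ,   1.    ]]), 'k1': 0.006309573527817647, 'eye': array([ 0.297 , -0.441 ,  0.3841]), 'attitude': array([ 2.4108, -1.536 , -0.2529])}
eye in tool [ 0.0831  0.0001 -0.1459]
cam axes in tool
 [[ 0.0002 -0.9479 -0.3184]
 [ 1.      0.0004 -0.0004]
 [ 0.0005 -0.3184  0.9479]]
[[0.4663 0.0783 0.003 ]] [[0.508  0.0736 0.014 ]] [[0.4124 0.0586 0.005 ]
 [0.4217 0.117  0.005 ]]
shift tool cm [ 36.8565 -46.3581  -9.1175]
```

Call:
servo_tool --increments '[[[8.8, 4, -4.7, -2, 0, 0, 4], [8.8, 8, -9.5, -4, 0, 0, 8], [8.8, 12, -14.2, -6, 0, 0, 13], [8.8, 16, -19, -8, 0, 0, 17], [8.8, 20, -23.7, -9.1, 0, 0, 21], [8.8, 24, -28.5, -9.1, 0, 0, 26], [8.8, 28, -33.2, -9.1, 0, 0, 30], [8.8, 32, -38, -9.1, 0, 0, 34]]]'

```text
clock: 1.1
tool_pos: [0.3486, -0.0041, 0.3298]
ee_rot: [3.131, -0.252, 0.001]
ft_force: [0.9, -0.2, 0.4]
grip_width: 0.997
```

```bash
python3 - <<'E'
from h import *
s=r.sense(); T=R.from_rotvec(s["ee_rot"]).as_matrix(); print(s["clock"],s["tool_pos"],T,s["joint_positions"])
print("shift",T.T@(np.array([.38,.12,.33])-s["tool_pos"])*100)
E
```

```text
1.1 [ 0.3486 -0.0041  0.3298] [[ 0.9872 -0.1597  0.0005]
 [-0.1597 -0.9872 -0.0002]
 [ 0.0005  0.0001 -1.    ]] [-0.3518 -0.1525  1.7699  0.      1.5237  1.3794]
shift [  1.1139 -12.7501  -0.023 ]
```

Call:
servo_tool --increments '[[[8.8, 0.6, -6, 0, 0, 0, 0], [8.8, 1.1, -12.7, 0, 0, 0, 0], [8.8, 1.1, -12.7, 0, 0, 0, 0], [8.8, 1.1, -12.7, 0, 0, 0, 0]]]'

```text
clock: 1.6
tool_pos: [0.3794, 0.1173, 0.3294]
ee_rot: [3.132, -0.246, -0.001]
ft_force: [0.8, -0.4, -0.8]
grip_width: 1.002
```

```bash
python3 - <<'E'
from h import *
s=r.sense(); c=r.calibration("wrist"); print(s["tool_pos"],s["qvel"])
p,d=r.snapshot("wrist"); cv2.imwrite("pics/w1.png",p); np.savez("pics/w1.npz",d=d,**c,tp=s["tool_pos"],rot=s["ee_rot"])
E
```

```text
[0.3794 0.1173 0.3294] [-0.0447 -0.0118  0.0064 -0.0012  0.001  -0.0037]
```

View pics/w1.png

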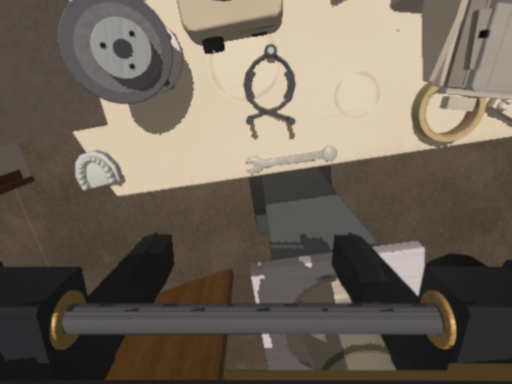

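The wrist view shows the hub head at (122,48), the ring centred near (270,83) with its coil at (270,52), and the posts at about (250,125) and (290,125).

```bash
python3 - <<'E'
from h import *
p=cv2.imread("pics/w1.png")
a=cv2.resize(p[35:145,230:310],None,fx=5,fy=5,interpolation=cv2.INTER_CUBIC)
b=cv2.resize(p[0:110,50:190],None,fx=5*.0+2.9,fy=5,interpolation=cv2.INTER_CUBIC) if 0 else cv2.resize(p[0:110,50:190],None,fx=5,fy=5,interpolation=cv2.INTER_CUBIC)
cv2.imwrite("pics/w1r.png",a); cv2.imwrite("pics/w1h.png",b)
E
```

```text
(no output)
```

View pics/w1r.png

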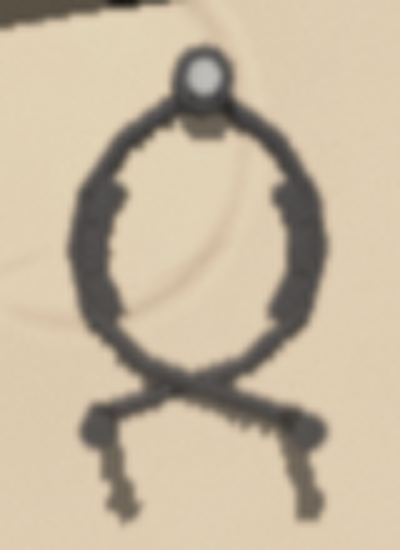

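View pics/w1h.png

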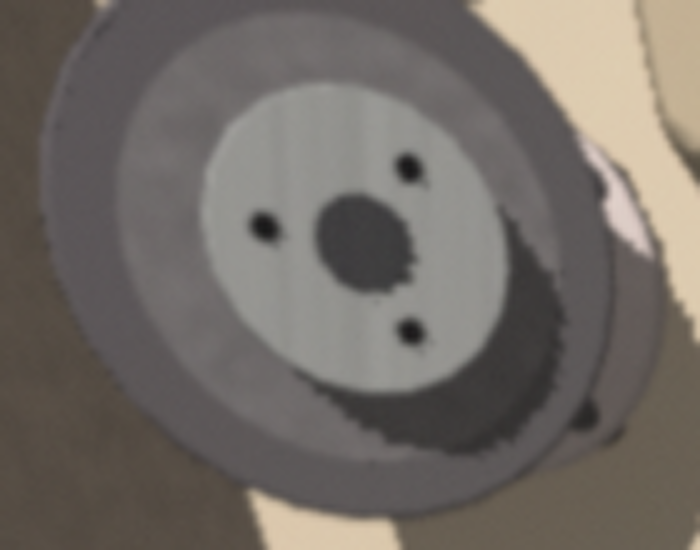

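```bash
cat > hub.py <<'E'
from h import *
def fitplane(P):
    m=P.mean(0); U,S,V=np.linalg.svd(P-m); n=V[2]; return m,n*np.sign(n[2]),S[2]/np.sqrt(len(P))
def hubfit(p,d,c,seed,lo=120,hi=215):
    g=cv2.cvtColor(p,cv2.COLOR_BGR2HSV)
    m=((g[...,1]<45)&(g[...,2]>lo)&(g[...,2]<hi)).astype(np.uint8)
    n,l,st,ce=cv2.connectedComponentsWithStats(m)
    k=l[seed[1],seed[0]]; m=(l==k).astype(np.uint8); print("area",st[k])
    cn=max(cv2.findContours(m,cv2.RETR_EXTERNAL,cv2.CHAIN_APPROX_NONE)[0],key=cv2.contourArea)
    cn=cv2.convexHull(cn)
    er=cv2.erode(m,np.ones((5,5)))
    v,u=np.nonzero(er*(d>0)); P=depthpt(c,np.c_[u,v],d[v,u])
    q,nn,res=fitplane(P); print("plane pt",q,"n",nn,"tilt",np.degrees(np.arccos(nn[2])),"az",np.degrees(np.arctan2(nn[1],nn[0])),"rms",res)
    full=np.zeros_like(m); cv2.fillPoly(full,[cn],1)
    cc=max(cv2.findContours(full,cv2.RETR_EXTERNAL,cv2.CHAIN_APPROX_NONE)[0],key=cv2.contourArea).reshape(-1,2)
    e=cv2.fitEllipse(cc.astype(np.float32)); print("ell",e)
    t=np.linspace(0,2*np.pi,72,endpoint=False); A=np.radians(e[2])
    rx,ry=(e[1][0]+1)/2,(e[1][1]+1)/2
    pts=np.c_[e[0][0]+rx*np.cos(t)*np.cos(A)-ry*np.sin(t)*np.sin(A),e[0][1]+rx*np.cos(t)*np.sin(A)+ry*np.sin(t)*np.cos(A)]
    D=rays(c,pts); X=c["eye"]+D*(((q-c["eye"])@nn)/(D@nn))[:,None]
    ctr=X.mean(0); rr=np.linalg.norm(X-ctr,axis=1); print("ctr",ctr,"r min/mean/max",rr.min(),rr.mean(),rr.max())
    return ctr,nn
E
python3 - <<'E'
from hub import *
p=cv2.imread("pics/w1.png"); z=np.load("pics/w1.npz"); c={k:z[k] for k in("mtx","eye","attitude")}; c["k1"]=float(z["k1"]); d=z["d"]
print(p[60,140],p[40,80],p[48,105],p[60,160])
ctr,n=hubfit(p,d,c,(105,38))
print("disc origin",ctr-.021*n)
t=onz(c,[(249.6,120.6),(291.6,121.4)],.057); co=onz(c,[(271,50.6)],.014)[0]
print(t,np.linalg.norm(t[0]-t[1]),co); m=t.mean(0); ax=(co-m)[:2]; print("len",np.linalg.norm(ax),"yaw coil",np.degrees(np.arctan2(ax[1],ax[0])),"yaw posts",np.degrees(np.arctan2(*(t[0]-t[1])[[1,0]]))-90)
x=ax/np.linalg.norm(ax); print("center",m[:2]+.048*x, co[:2]-.045*x)
uv=[(249,121),(292,121),(271,50)]
print(depthpt(c,uv,[d[v,u] for u,v in uv]), d[100,240])
E
```

```text
[144 147 149] [107 107 111] [107 109 110] [58 58 61]
area [  90   16   61   62 2501]
plane pt [0.5281 0.2387 0.1199] n [-0.1312 -0.4531  0.8818] tilt 28.144144939117638 az -106.15268136934507 rms 0.000870118884355257
ell ((120.04220581054688, 46.45342254638672), (55.244876861572266, 66.75341033935547), 136.714599609375)
ctr [0.527  0.2378 0.1192] r min/mean/max 0.029644980318083606 0.030502714909435593 0.03141243755042671
disc origin [0.5298 0.2474 0.1007]
[[0.4232 0.1144 0.057 ]
 [0.4131 0.0578 0.057 ]] 0.05750043397070527 [0.5093 0.0704 0.014 ]
len 0.09250987330185377 yaw coil -9.727267138757833 yaw posts -10.058799885987497
center [0.4654 0.078 ] [0.465 0.078]
[[0.4228 0.1153 0.0579]
 [0.4136 0.0572 0.0573]
 [0.5097 0.0706 0.0173]] 0.4563022
```

```bash
python3 - <<'E'
from hub import *
z=np.load("pics/w1.npz"); c={k:z[k] for k in("mtx","eye","attitude")}; c["k1"]=float(z["k1"]); d=z["d"]
v,u=np.mgrid[0:200:2,0:512:2]; u=u.ravel();v=v.ravel(); dd=d[v,u]; k=dd>0
P=depthpt(c,np.c_[u,v][k],dd[k])
s=(P[:,0]>.35)&(P[:,0]<.8)&(P[:,1]>-.2)&(P[:,1]<.36)
P=P[s]
# max height map 2.5cm
X=((P[:,0]-.35)/.025).astype(int);Y=((P[:,1]+.2)/.025).astype(int)
M=np.full((18,23),-1.); np.maximum.at(M,(X,Y),P[:,2])
print("cols y from -.2"); 
for i in range(18): print("%.3f"%(.35+.025*i),' '.join('%4d'%round(x*1000) if x>-1 else '   .' for x in M[i]))
p=cv2.imread("pics/w1.png")
# disc face plane
h=cv2.cvtColor(p,cv2.COLOR_BGR2GRAY)
from scipy.optimize import minimize
n0=np.array([-.1312,-.4531,.8818]); o=np.array([.5298,.2474,.1007])
v,u=np.mgrid[0:115,50:190]; u=u.ravel();v=v.ravel(); Q=depthpt(c,np.c_[u,v],d[v,u])
r_=Q-o; a=r_@n0; rad=np.linalg.norm(r_-a[:,None]*n0,axis=1)
k=(rad>.037)&(rad<.057)&(abs(a)<.006)
q,n,res=fitplane(Q[k]); print(k.sum(),q,n,res,np.degrees(np.arccos(n[2])),np.degrees(np.arctan2(n[1],n[0])), "offset of head ctr",(np.array([.527,.2378,.1192])-q)@n)
E
```

```text
cols y from -.2
0.350   26   26   26    2    2    1    2    7    7    6    6    6    6    5    2    2    2    2    1    1    2   26   23
0.375    1    2   26    2    2    2    2    2    2    2    2    1    2    2    2    1    2    1    1    2    1   25   25
0.400    1   25  185  187  166    2    2    3    2    2   58   13   57    2    2    2    2    1    2    1    1   17   17
0.425    .   25  174  186  188  152    2    3    2    6   12   16   60    2    2    2    2    2    1    2    2  186  188
0.450    .    .  172  187  188    3    3    2    2    7    7    2    8    3    2    2    2   93  102    2    2  194  149
0.475    .    .  173  187  177    4    2    2    2    8    7    7    7    2    2    3   86  119  122  120    1  185    .
0.500    .    .  172  178  170    2    2    2    2    2   19   17    2   70   68   75  112  125  133  126  124  170    .
0.525    .    .   31   45   33    3    2    2    2    2   96   96   97   95   95   80  117  130  133  128  126  158    .
0.550    .    .    .    .    0    1    3    2    1    2   95   95  103  103   96   80  115  127  121  128    .  144 
[... 546 characters left out ...]
  .    .    .    .    .    .    .    .    .    .    .    .    .
0.700    .    .    .    .    .    .    .    .    .    .    .    .    .    .    .    .    .    .    .    .    .    .    .
0.725    .    .    .    .    .    .    .    .    .    .    .    .    .    .    .    .    .    .    .    .    .    .    .
0.750    .    .    .    .    .    .    .    .    .    .    .    .    .    .    .    .    .    .    .    .    .    .    .
0.775    .    .    .    .    .    .    .    .    .    .    .    .    .    .    .    .    .    .    .    .    .    .    .
5039 [0.5295 0.2514 0.1029] [-0.1287 -0.4504  0.8835] 0.0009306372094206503 27.935122138004772 -105.9515735094393 offset of head ctr 0.02085561509802485
```

```bash
cat > geo.py <<'E'
from hub import *
n=np.array([-.1295,-.4515,.8828]); n/=np.linalg.norm(n)
O=np.array([.527,.2378,.1192])-.021*n
Y=np.cross([0,0,1],n); Y/=np.linalg.norm(Y)   # level
if (np.cross(Y,n))[2]<0: Y=-Y
X=np.cross(Y,n)
def ringR(phi):  # phi rot about hub axis, ring axes in world
    c,s=np.cos(np.radians(phi)),np.sin(np.radians(phi))
    x=X*c+Y*s; return np.c_[x,np.cross(n,x),n]
def tool(phi,h=.0,grasp=.040):  # ring underside at h above disc; tcp pose
    Q=ringR(phi); tcp=O+n*(h+grasp-.019)-.052*Q[:,0]
    return tcp,np.c_[Q[:,0],-Q[:,1],-Q[:,2]]
E
python3 - <<'E'
from geo import *
print("O",O,"X",X,"Y",Y)
z=np.load("pics/w1.npz"); c={k:z[k] for k in("mtx","eye","attitude")}; c["k1"]=float(z["k1"]); d=z["d"]
v,u=np.mgrid[0:130,150:330]; u=u.ravel();v=v.ravel(); P=depthpt(c,np.c_[u,v],d[v,u])
P=P[(P[:,2]>.05)&(P[:,0]>.49)&(P[:,1]<.185)&(P[:,1]>.02)]
print(P.min(0),P.max(0))
# drop block to column below
B=np.vstack([P-[0,0,k*.01] for k in range(5)])
def boxd(Q,ctr,half): return np.linalg.norm(np.maximum(abs(Q-ctr)-half,0),axis=1).min()
for phi in range(-60,61,15):
  for op in (.025,.075):
    t,T=tool(phi,0); Q=(B-t)@T
    f=[boxd(Q,np.array([0,sg*(op/2+.00875),-.032]),np.array([.009,.00875,.032])) for sg in(1,-1)]
    b=boxd(Q,np.array([0,0,-.064-.06]),np.array([.0375,.0935,.06]))
    cor=np.array([[x,y,zz] for x in(-.0375,.0375) for y in(-.0935,.0935) for zz in(-.064,-.184)])@T.T+t
    print(phi,op,"tcp",t,"toolx yaw",np.degrees(np.arctan2(T[1,0],T[0,0])),"finger",np.round(f,3),"body",round(b,3),"ymax",cor[:,1].max(),"zmin",cor[:,2].min())
E
```

```text
O [0.5297 0.2473 0.1007] X [0.2434 0.8486 0.4697] Y [-0.9612  0.2757 -0.    ]
[0.5141 0.055  0.0504] [0.568  0.1742 0.1029]
-60 0.025 tcp [0.4774 0.2282 0.107 ] toolx yaw 11.00369104828716 finger [0.056 0.094] body 0.039 ymax 0.28781657329995447 zmin 0.11664628724522255
-60 0.075 tcp [0.4774 0.2282 0.107 ] toolx yaw 11.00369104828716 finger [0.037 0.117] body 0.039 ymax 0.28781657329995447 zmin 0.11664628724522255
-45 0.025 tcp [0.4827 0.2167 0.1019] toolx yaw 25.434616061520632 finger [0.042 0.084] body 0.036 ymax 0.2773624645721522 zmin 0.11491906927374462
-45 0.075 tcp [0.4827 0.2167 0.1019] toolx yaw 25.434616061520632 finger [0.02  0.108] body 0.036 ymax 0.2773624645721522 zmin 0.11491906927374462
-30 0.025 tcp [0.491  0.2068 0.098 ] toolx yaw 40.81186242867518 finger [0.03  0.073] body 0.026 ymax 0.26224298359669673 zmin 0.11733399697216554
-30 0.075 tcp [0.491  0.2068 0.098 ] toolx yaw 40.81186242867518 finger [0.005 0.098] body 0.026 ymax 0.26224298359669673 zmin 0.11733399697216554
-15 0.025 tcp [0.5018 0.1989 0.0956] toolx yaw 57.112094932549745 finger [0.016 0.058] body 0.
[... 959 characters left out ...]
098 ] toolx yaw 107.18005659956162 finger [0.025 0.029] body 0.039 ymax 0.21359570699900488 zmin 0.11733399697216554
45 0.025 tcp [0.5534 0.1965 0.1019] toolx yaw 122.55730296671616 finger [0.024 0.008] body 0.037 ymax 0.23525262169312983 zmin 0.11491906927374462
45 0.075 tcp [0.5534 0.1965 0.1019] toolx yaw 122.55730296671616 finger [0.043 0.012] body 0.037 ymax 0.23525262169312983 zmin 0.11491906927374462
60 0.025 tcp [0.564  0.2033 0.107 ] toolx yaw 136.9882279799496 finger [0.039 0.007] body 0.029 ymax 0.2551138803420014 zmin 0.11664628724522257
60 0.075 tcp [0.564  0.2033 0.107 ] toolx yaw 136.9882279799496 finger [0.062 0.   ] body 0.029 ymax 0.2551138803420014 zmin 0.11664628724522257
```

```bash
cat > go.py <<'E'
from geo import *
import sys
def rel(tp,T):
    s=r.sense(); A=R.from_rotvec(s["ee_rot"]).as_matrix()
    sh=A.T@(np.array(tp)-s["tool_pos"])*100; w=np.degrees(R.from_matrix(A.T@T).as_rotvec())
    print("t=%.2f shift %s turn %s"%(s["clock"],np.round(sh,2),np.round(w,2)))
def down(yaw):
    c,s_=np.cos(np.radians(yaw)),np.sin(np.radians(yaw)); return np.array([[c,s_,0],[s_,-c,0],[0,0,-1.]])
E
python3 - <<'E'
from go import *
rel([.416,.0865,.10],down(-10)); rel([.416,.0865,.021],down(-10))
E
```

```text
t=1.65 shift [ 4.1   2.39 22.96] turn [0.02 0.02 0.91]
t=1.65 shift [ 4.1   2.39 30.86] turn [0.02 0.02 0.91]
```

Call:
servo_tool --increments '[[[8.8, 2, 1.2, 5, 0, 0, 1], [8.8, 4.1, 2.4, 11, 0, 0, 1], [8.8, 4.1, 2.4, 17, 0, 0, 1], [8.8, 4.1, 2.4, 22, 0, 0, 1], [8.8, 4.1, 2.4, 22, 0, 0, 1], [8.8, 4.1, 2.4, 22, 0, 0, 1]]]'

```text
clock: 2.4
tool_pos: [0.4174, 0.0865, 0.1117]
ee_rot: [-3.129, 0.277, -0.005]
ft_force: [0.0, -0.4, 0.6]
grip_width: 0.996
```

```bash
python3 - <<'E'
from go import *
print(r.sense()["tool_pos"],r.sense()["ft_force"])
rel([.416,.0865,.021],down(-10))
s=r.sense(); c=r.calibration("wrist")
p,d=r.snapshot("wrist"); cv2.imwrite("pics/w2.png",p)
c=dict(c); print(proj(c,[[.4232,.1144,.057],[.4131,.0578,.057],[.5093,.0704,.014],[.416,.0865,.057]]))
E
```

```text
[0.4174 0.0865 0.1117] [ 0.0252 -0.4357  0.5703]
t=2.40 shift [-0.16  0.03  9.07] turn [-0.01 -0.16 -0.12]
[[213.1898 210.5393]
 [292.6297 210.571 ]
 [252.215   76.5533]
 [252.8827 213.3477]]
```

View pics/w2.png

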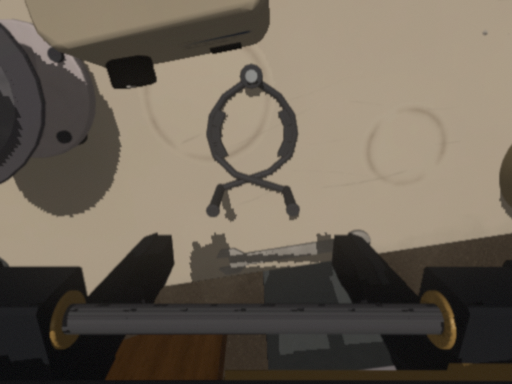

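The post tops at (213,211) and (292,211) and the coil at (252,76) match the predicted pixels, so I'll descend and squeeze.

Call:
servo_tool --increments '[[[8.8, -0.1, 0, 4, 0, 0, 0], [8.8, -0.2, 0, 7, 0, 0, 0], [8.8, -0.2, 0, 9, 0, 0, 0], [8.8, -0.2, 0, 9, 0, 0, 0]]]'

```text
clock: 2.95
tool_pos: [0.4148, 0.0876, 0.0204]
ee_rot: [3.13, -0.275, 0.001]
ft_force: [-0.6, 0.4, 0.2]
grip_width: 0.998
```

Call:
servo_tool --increments '[[[5, 0, 0, 0, 0, 0, 0], [3.5, 0, 0, 0, 0, 0, 0], [2, 0, 0, 0, 0, 0, 0], [2, 0, 0, 0, 0, 0, 0], [2, 0, 0, 0, 0, 0, 0], [2, 0, 0, 0, 0, 0, 0], [2, 0, 0, 0, 0, 0, 0], [2, 0, 0, 0, 0, 0, 0]]]' --newtons 35

```text
clock: 3.95
tool_pos: [0.4145, 0.0881, 0.0204]
ee_rot: [-3.129, 0.275, -0.001]
ft_force: [-3.5, 2.7, 10.0]
grip_width: 0.232
```

```bash
python3 - <<'E'
from go import *
s=r.sense();print(s)
p,d=r.snapshot("wrist"); cv2.imwrite("pics/w3.png",p)
E
```

```text
{'clock': 3.95, 'joint_positions': array([-0.0689,  0.4332,  2.0182,  0.0007,  0.6894,  1.6765]), 'qvel': array([ 0.0005, -0.0002,  0.0013,  0.0014,  0.0015, -0.0004]), 'joint_torque': array([ -1.4554, -31.9303, -14.5117,  -0.4176,  -0.6809,   0.0039]), 'tool_pos': array([0.4145, 0.0881, 0.0204]), 'ee_rot': array([-3.1291,  0.2747, -0.0012]), 'ft_force': array([-3.5237,  2.6667,  9.9973]), 'moment': array([0.5549, 0.3507, 0.0179]), 'grip_width': 0.231827241141893}
```

View pics/w3.png

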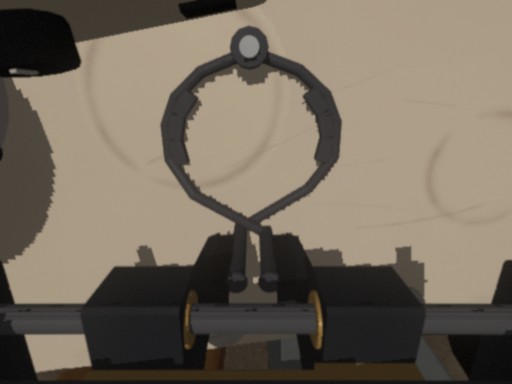

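Call:
servo_tool --increments '[[[2, 0, 0, -0.5, 0, 0, 0], [2, 0, 0, -2, 0, 0, 0], [2, 0, 0, -5, 0, 0, 0], [2, 0, 0, -9, 0, 0, 0], [2, 0, 0, -13, 0, 0, 0], [2, 0, 0, -16, 0, 0, 0], [2, 0, 0, -16, 0, 0, 0], [2, 0, 0, -16, 0, 0, 0]]]'

```text
clock: 5.0
tool_pos: [0.4136, 0.0878, 0.1786]
ee_rot: [3.129, -0.275, -0.003]
ft_force: [0.2, 0.2, -2.4]
grip_width: 0.229
```

```bash
python3 - <<'E'
from go import *
s=r.sense();print(s["tool_pos"],s["ft_force"],s["grip_width"]); c=r.calibration("wrist")
p,d=r.snapshot("wrist"); cv2.imwrite("pics/w4.png",p); np.savez("pics/w4.npz",d=d,**c,tp=s["tool_pos"],rot=s["ee_rot"])
p,d=r.snapshot("side"); cv2.imwrite("pics/s4.png",cv2.resize(p[120:300,150:350],None,fx=4*.75,fy=3))
E
```

```text
[0.4136 0.0878 0.1786] [ 0.1606  0.2129 -2.4045] 0.2294514687403034
```

View pics/w4.png

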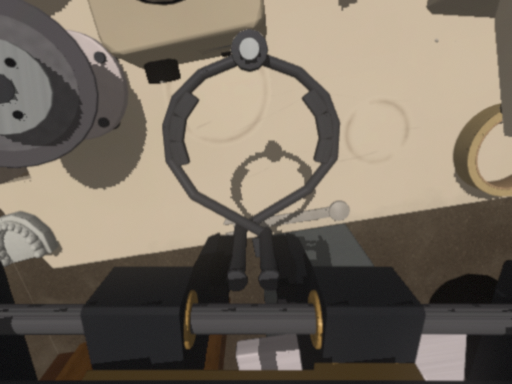

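View pics/s4.png

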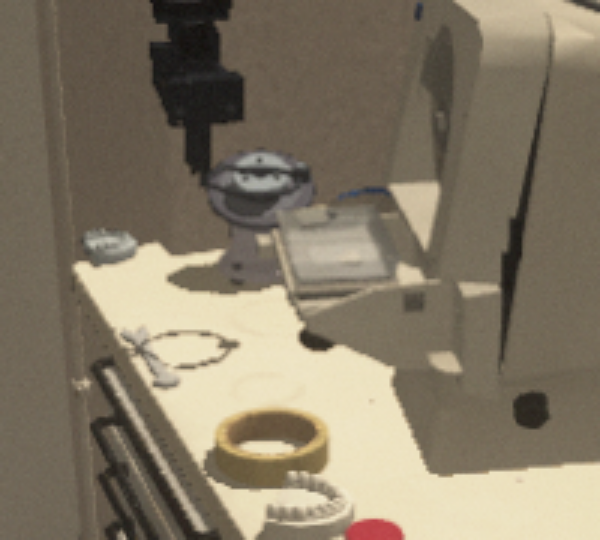

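```bash
cat > ringm.py <<'E'
from go import *
def ringfit(p,d,c,tp,rot):
    T=R.from_rotvec(rot).as_matrix()
    v,u=np.mgrid[0:235,100:400]; u=u.ravel();v=v.ravel(); k=d[v,u]>0; u=u[k];v=v[k]
    Q=(depthpt(c,np.c_[u,v],d[v,u])-tp)@T
    g=p[v,u].max(1)
    k=(Q[:,0]>.012)&(Q[:,0]<.115)&(abs(Q[:,1])<.055)&(Q[:,2]>-.005)&(Q[:,2]<.035)
    return Q[k],u[k],v[k],g[k]
E
python3 - <<'E'
from ringm import *
p=cv2.imread("pics/w4.png"); z=np.load("pics/w4.npz"); c={k:z[k] for k in("mtx","eye","attitude")}; c["k1"]=float(z["k1"])
Q,u,v,g=ringfit(p,z["d"],c,z["tp"],z["rot"])
print(len(Q),Q.min(0),Q.max(0),np.percentile(Q[:,2],[5,25,50,75,95]))
k=(Q[:,0]>.025)&(Q[:,0]<.085)
q,n_,res=fitplane(Q[k]); n_=-n_*np.sign(n_[2]); print("plane",q,n_,res)
for lo in np.arange(.02,.11,.01):
    s=(Q[:,0]>=lo)&(Q[:,0]<lo+.01)
    if s.any(): print("x%.3f"%lo,"y",Q[s,1].min(),Q[s,1].max(),"z med",np.median(Q[s,2]),"L",np.median(Q[s&(Q[:,1]<0),2]) if (s&(Q[:,1]<0)).any() else 0,"R",np.median(Q[s&(Q[:,1]>0),2]))
m=np.zeros(p.shape[:2],np.uint8); m[v,u]=255; cv2.imwrite("pics/m4.png",m)
cv2.imwrite("pics/w4c.png",cv2.resize(p[20:290,150:350],None,fx=2.2*1.8*.75,fy=2.2,interpolation=cv2.INTER_CUBIC) if 0 else cv2.resize(p[20:290,150:350],None,fx=2.2,fy=2.2,interpolation=cv2.INTER_CUBIC))
E
```

```text
8203 [ 0.012  -0.0491  0.0038] [0.11   0.0471 0.022 ] [0.0073 0.0123 0.016  0.0168 0.0182]
plane [ 0.0585 -0.0013  0.0157] [ 0.0677  0.0146 -0.9976] 0.0017321620002757059
x0.020 y -0.0362745073437816 0.03540055675632745 z med 0.010436164036399215 L 0.008382319496920823 R 0.016080095259673743
x0.030 y -0.044034592335099654 0.04153975081468444 z med 0.01390390816278451 L 0.011112095369285847 R 0.01612666207443047
x0.040 y -0.048680246249306516 0.04698276497502005 z med 0.015807000627243238 L 0.015513771739074146 R 0.016177454306123603
x0.050 y -0.04906980291016544 0.047096864448184464 z med 0.01600999726192573 L 0.015921036915142524 R 0.01613874935758349
x0.060 y -0.049004376345751784 0.047072049807847044 z med 0.016180494375223016 L 0.016060542333765658 R 0.016285720968375675
x0.070 y -0.04649947828343823 0.04478286595448799 z med 0.01638050410942189 L 0.016326054629735104 R 0.016456030275220697
x0.080 y -0.04254727984033691 0.04068084903931506 z med 0.016771624156824032 L 0.01671817516821265 R 0.016782252931554595
x0.090 y -0.03130888216642684 0.030313414819527186 z med 0.016461588269153567 L 0.016175690349960317 R 0.01664833582440365
x0.100 y -0.010563435417756846 0.00887220377716598 z med 0.008276425661661015 L 0.008133822752354527 R 0.008371610541899378
```

View pics/w4c.png

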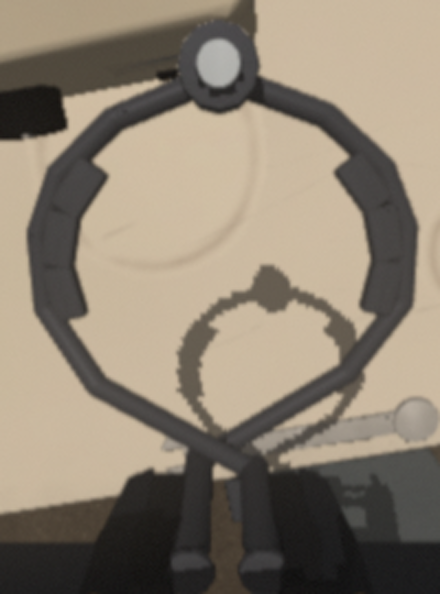

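View pics/m4.png

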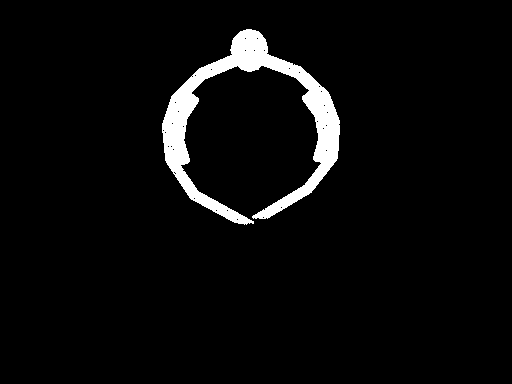

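```bash
python3 - <<'E'
from ringm import *
z=np.load("pics/w4.npz"); c={k:z[k] for k in("mtx","eye","attitude")}; c["k1"]=float(z["k1"])
T=R.from_rotvec(z["rot"]).as_matrix(); tp=z["tp"]
def ontool(uv,zt):
    D=rays(c,uv)@T; e=(c["eye"]-tp)@T; return e+D*((zt-e[2])/D[:,2])[:,None]
L=np.array([(107,175),(77,218),(75,262),(87,312)]);Rr=np.array([(336,178),(370,215),(374,260),(360,306)])
f=lambda a:np.asarray(a)/2.2+[150,20]
l=ontool(f(L),.016)[:,:2]; rr=ontool(f(Rr),.016)[:,:2]; print(l,rr)
co=ontool(f([(219,62)]),.008); po=ontool(f([(193,567),(261,567)]),-.035); print("coil",co,"posts",po)
A=np.vstack([l,rr]); 
from scipy.optimize import least_squares
s=least_squares(lambda q:np.hypot(*(A-q[:2]).T)-q[2],[.053,0,.035]); print(s.x,s.fun)
for x in(.045,.047,.049,.051,.053,.055): print(x,np.hypot(*(A-[x,-.0008]).T).min())
E
```

```text
[[ 0.0786 -0.0279]
 [ 0.0687 -0.0356]
 [ 0.0582 -0.0369]
 [ 0.0457 -0.0348]] [[0.0779 0.0261]
 [0.0694 0.0347]
 [0.0587 0.0364]
 [0.0472 0.0337]]
coil [[ 0.1018 -0.0013  0.008 ]] posts [[ 0.0061 -0.0063 -0.035 ]
 [ 0.0061  0.0071 -0.035 ]]
[ 0.0557 -0.0006  0.0363] [-0.0006  0.0011  0.0002 -0.0006 -0.0016  0.0016  0.0008 -0.0009]
0.045 0.0339924216931741
0.047 0.03401264092614066
0.049 0.034150179398863834
0.051 0.03440363008722464
0.053 0.034770458343004254
0.055 0.03524712447259491
```

```bash
cat > tgt.py <<'E'
from ringm import *
RT=np.c_[[1,0,.022],[0,-1,0],[.022,0,-1]]; RT=RT/np.linalg.norm(RT,axis=0); RC=np.array([.056,-.0007,.022])
def target(h,phi=-60,dx=0,dy=0):
    Q=ringR(phi); T=Q@RT.T; tp=O+n*h+X*dx+Y*dy-T@RC
    return tp,T
E
python3 - <<'E'
from tgt import *
for h in (.09,.06,.03,.001): 
    t,T=target(h); print(h,t); rel(t,T)
E
```

```text
0.09 [0.4617 0.1862 0.1849]
t=5.10 shift [  3.02 -10.52  -0.66] turn [ 27.09  10.09 -23.29]
0.06 [0.4656 0.1997 0.1584]
t=5.10 shift [  3.17 -11.93   1.99] turn [ 27.09  10.09 -23.29]
0.03 [0.4695 0.2133 0.1319]
t=5.10 shift [  3.33 -13.33   4.64] turn [ 27.09  10.09 -23.29]
0.001 [0.4732 0.2264 0.1063]
t=5.10 shift [  3.48 -14.68   7.2 ] turn [ 27.09  10.09 -23.29]
```

Call:
servo_tool --increments '[[[2, 0, 0, -2, 0, 0, 0], [2, 0.5, -1.5, -4, 4, 1.5, -3.5], [2, 1, -4, -4, 9, 3.4, -7.8], [2, 1.8, -6, -4, 14, 5.2, -12], [2, 2.4, -8, -3.5, 19, 7.1, -16.3], [2, 2.8, -9.5, -2, 24, 8.9, -20.6], [2, 3, -10.5, -0.7, 27.1, 10.1, -23.3], [2, 3, -10.5, -0.7, 27.1, 10.1, -23.3]]]'

```text
clock: 6.1
tool_pos: [0.4613, 0.1857, 0.1849]
ee_rot: [-2.655, -0.318, -0.288]
ft_force: [0.5, -0.9, -1.4]
grip_width: 0.233
```

Call:
servo_tool --increments '[[[2, 0, 0, 0, 0, 0, 0], [2, 0, 0, 0, 0, 0, 0]]]'

```text
clock: 6.35
tool_pos: [0.4622, 0.1859, 0.1872]
ee_rot: [-2.655, -0.321, -0.295]
ft_force: [0.7, 0.6, -1.7]
grip_width: 0.23
```

```bash
python3 - <<'E'
from tgt import *
s=r.sense();print(s["tool_pos"],s["ft_force"],s["grip_width"],s["qvel"]); c=r.calibration("wrist")
p,d=r.snapshot("wrist"); cv2.imwrite("pics/w5.png",p); np.savez("pics/w5.npz",d=d,**c,tp=s["tool_pos"],rot=s["ee_rot"])
for h in (.09,.06,.03,.001): 
    t,T=target(h); print(h,t); rel(t,T)
E
```

```text
[0.4622 0.1859 0.1872] [ 0.7061  0.5523 -1.7093] 0.2299314665844282 [-0.0011 -0.0001  0.0006  0.0059 -0.0004 -0.0066]
0.09 [0.4617 0.1862 0.1849]
t=6.40 shift [-0.11  0.06  0.21] turn [ 0.07 -0.18  0.1 ]
0.06 [0.4656 0.1997 0.1584]
t=6.40 shift [-0.18  0.05  3.2 ] turn [ 0.07 -0.18  0.1 ]
0.03 [0.4695 0.2133 0.1319]
t=6.40 shift [-0.26  0.05  6.2 ] turn [ 0.07 -0.18  0.1 ]
0.001 [0.4732 0.2264 0.1063]
t=6.40 shift [-0.33  0.05  9.1 ] turn [ 0.07 -0.18  0.1 ]
```

View pics/w5.png

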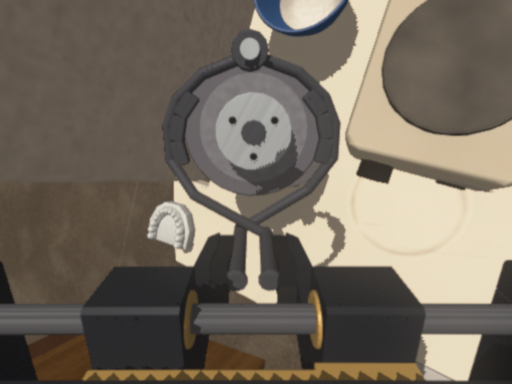

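The head at (253,130) is now seen face-on through the opened ring, so I can re-measure both in this view.

```bash
python3 - <<'E'
from tgt import *
p=cv2.imread("pics/w5.png"); z=np.load("pics/w5.npz"); c={k:z[k] for k in("mtx","eye","attitude")}; c["k1"]=float(z["k1"]); d=z["d"]; tp=z["tp"];T=R.from_rotvec(z["rot"]).as_matrix()
print(p[112,250],p[130,252],p[100,250],p[160,275])
ctr,nn=hubfit(p,d,c,(250,112))
O2=ctr-.021*nn; print("O2",O2,"O",O,"diff in hub axes",np.array([X,Y,n])@(O2-O))
Q,u,v,g=ringfit(p,d,c,tp,z["rot"])
for lo in np.arange(.04,.1,.02):
    s=(Q[:,0]>=lo)&(Q[:,0]<lo+.02); print(lo,Q[s,1].min(),Q[s,1].max(),np.median(Q[s,2]),np.median(Q[s&(Q[:,1]<0),2]),np.median(Q[s&(Q[:,1]>0),2]))
s=Q[:,2]<.0105; s&=Q[:,0]>.085; print("coil",np.median(Q[s],0),s.sum())
# head centre along its normal in tool frame vs ring centre
h=(ctr-tp)@T; nt=n@T; k=(RC[2]-h[2])/nt[2]; print("head in tool",h,"axis pierces ring plane at",h+nt*k,"RC",RC, "n in tool",nt,"nn in tool",nn@T)
cv2.imwrite("pics/w5c.png",cv2.resize(p[20:290,150:350],None,fx=2.2,fy=2.2,interpolation=cv2.INTER_CUBIC))
E
```

```text
[164 168 168] [76 74 76] [166 169 170] [109 111 113]
area [ 200   73  107  107 7216]
plane pt [0.5357 0.2449 0.1141] n [ 0.1296 -0.2976  0.9459] tilt 18.941122363878616 az -66.46250598688947 rms 0.00885092011449948
ell ((252.05319213867188, 124.3395767211914), (100.64930725097656, 108.41199493408203), 61.643123626708984)
ctr [0.5316 0.2423 0.1139] r min/mean/max 0.04132988320954658 0.04277434321446614 0.0444401764197285
O2 [0.5289 0.2486 0.094 ] O [0.5297 0.2473 0.1007] diff in hub axes [-0.0022  0.0011 -0.0063]
0.04 -0.04883072440798592 0.047568789889145154 0.015878504991437378 0.015757560711443692 0.016070253167422423
0.06 -0.04895300918528122 0.04707643110399236 0.016184034097579156 0.016145766251846244 0.01620329691061243
0.07999999999999999 -0.0418085693226039 0.04060157742839438 0.01653044763638885 0.0163673070879211 0.016645660642290484
coil [ 0.1013 -0.0015  0.0082] 1189
head in tool [ 0.057  -0.0007  0.1006] axis pierces ring plane at [ 0.0589 -0.0006  0.022 ] RC [ 0.056  -0.0007  0.022 ] n in tool [ 0.025   0.0015 -0.9997] nn in tool [ 0.3145 -0.0882 -0.9451]
```

View pics/w5c.png

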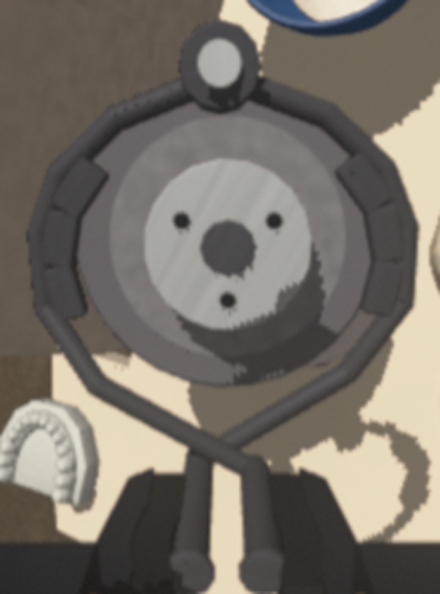

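```bash
python3 - <<'E'
from tgt import *
p=cv2.imread("pics/w5.png"); z=np.load("pics/w5.npz"); c={k:z[k] for k in("mtx","eye","attitude")}; c["k1"]=float(z["k1"]); d=z["d"]; tp=z["tp"];T=R.from_rotvec(z["rot"]).as_matrix()
ctr,nn=hubfit(p,d,c,(250,100),148,200)
O2=ctr-.021*nn; print("O2",O2,"O",O,"diff in hub axes",np.array([X,Y,n])@(O2-O))
h=(ctr-tp)@T
for q in(n,nn):
    nt=q@T; k=(RC[2]-h[2])/nt[2]; print("head",h,"pierce",h+nt*k,"RC",RC,"axis",nt)
E
```

```text
area [ 216   92   75   77 3648]
plane pt [0.5286 0.2386 0.1196] n [-0.1287 -0.4521  0.8826] tilt 28.039311763298535 az -105.8938663711918 rms 0.0006817825097148498
ell ((252.4881591796875, 129.6078338623047), (73.91016387939453, 76.15138244628906), 31.935348510742188)
ctr [0.5271 0.2377 0.119 ] r min/mean/max 0.02898520646662368 0.02981550507678257 0.030639895067228848
O2 [0.5298 0.2472 0.1004] O [0.5297 0.2473 0.1007] diff in hub axes [-0.0001 -0.0001 -0.0002]
head [ 0.0531 -0.      0.0934] pierce [0.0549 0.0001 0.022 ] RC [ 0.056  -0.0007  0.022 ] axis [ 0.025   0.0015 -0.9997]
head [ 0.0531 -0.      0.0934] pierce [0.055  0.0001 0.022 ] RC [ 0.056  -0.0007  0.022 ] axis [ 0.0256  0.0023 -0.9997]
```

Call:
servo_tool --increments '[[[2, -0.1, 0, 2, 0, 0, 0], [2, -0.2, 0, 4, 0, 0, 0], [2, -0.3, 0.1, 6, 0, 0, 0], [2, -0.3, 0.1, 6, 0, 0, 0], [2, -0.3, 0.1, 6, 0, 0, 0]]]'

```text
clock: 7.02
tool_pos: [0.469, 0.2117, 0.1338]
ee_rot: [-2.655, -0.321, -0.296]
ft_force: [0.1, -0.2, -1.2]
grip_width: 0.231
```

```bash
python3 - <<'E'
from tgt import *
s=r.sense();print(s["tool_pos"],s["ft_force"],s["grip_width"]); c=r.calibration("wrist")
p,d=r.snapshot("wrist"); cv2.imwrite("pics/w6.png",p); np.savez("pics/w6.npz",d=d,**c,tp=s["tool_pos"],rot=s["ee_rot"])
for h in (.03,.02,.001): 
    t,T=target(h); print(h,t); rel(t,T)
ctr,nn=hubfit(p,d,c,(250,115),148,200)
tp=s["tool_pos"];T=R.from_rotvec(s["ee_rot"]).as_matrix()
h=(ctr-tp)@T; nt=n@T; k=(RC[2]-h[2])/nt[2]; print("head",h,"pierce",h+nt*k,"k",k)
Q,u,v,g=ringfit(p,d,c,tp,s["ee_rot"])
s=(Q[:,2]<.0105)&(Q[:,0]>.085); print("coil",np.median(Q[s],0),s.sum())
cv2.imwrite("pics/w6c.png",cv2.resize(p[20:290,150:350],None,fx=2.2,fy=2.2,interpolation=cv2.INTER_CUBIC))
E
```

```text
[0.469  0.2117 0.1338] [ 0.064  -0.1907 -1.2055] 0.2306648095845536
0.03 [0.4695 0.2133 0.1319]
t=7.08 shift [ 0.01 -0.05  0.25] turn [ 0.05 -0.23  0.11]
0.02 [0.4707 0.2178 0.1231]
t=7.08 shift [-0.01 -0.05  1.25] turn [ 0.05 -0.23  0.11]
0.001 [0.4732 0.2264 0.1063]
t=7.08 shift [-0.06 -0.05  3.15] turn [ 0.05 -0.23  0.11]
area [ 206  102   96   86 4839]
plane pt [0.5214 0.2346 0.1166] n [-0.1288 -0.4523  0.8825] tilt 28.050250534578243 az -105.89939242386971 rms 0.0006459584400561239
ell ((253.80841064453125, 143.04563903808594), (86.72578430175781, 97.96437072753906), 70.9388198852539)
ctr [0.5243 0.2356 0.1175] r min/mean/max 0.025821720676214688 0.02808150638296976 0.030017714627485443
head [0.0525 0.0008 0.0337] pierce [0.0528 0.0008 0.022 ] k 0.011657877468456883
coil [ 0.1012 -0.0011  0.0083] 1191
```

View pics/w6c.png

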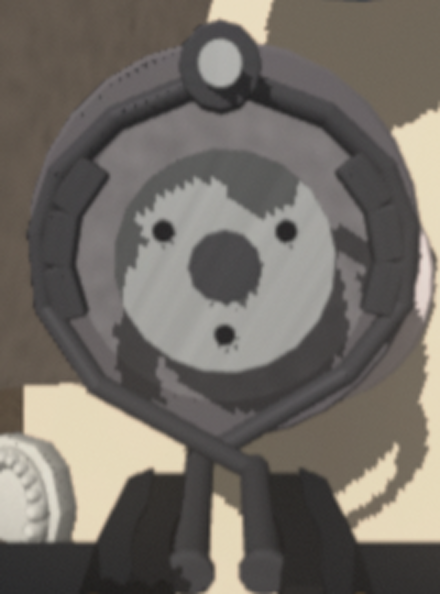

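```bash
python3 - <<'E'
from tgt import *
z=np.load("pics/w6.npz"); c={k:z[k] for k in("mtx","eye","attitude")}; c["k1"]=float(z["k1"]); T=R.from_rotvec(z["rot"]).as_matrix(); tp=z["tp"]
f=lambda a:np.asarray(a)/2.2+[150,20]
D=rays(c,f([(227,260),(117,260),(337,260),(227,148),(227,373)]))@T; e=(c["eye"]-tp)@T; zt=((O+.021*n)-tp)@T; print("exp",zt); print(e+D*((zt[2]-e[2])/D[:,2])[:,None])
E
```

```text
exp [ 0.0559 -0.0011  0.0336]
[[ 0.056   0.0005  0.0336]
 [ 0.056  -0.0294  0.0336]
 [ 0.056   0.0304  0.0336]
 [ 0.0847  0.0004  0.0336]
 [ 0.0236  0.0005  0.0336]]
```

Call:
servo_tool --increments '[[[2, 0, 0, 0.7, 0, 0, 0], [2, 0, 0, 1.4, 0, 0, 0], [2, 0, 0, 2, 0, 0, 0], [2, 0, 0, 2, 0, 0, 0]]]'

```text
clock: 7.58
tool_pos: [0.4715, 0.2212, 0.1149]
ee_rot: [-2.654, -0.321, -0.293]
ft_force: [0.5, 0.3, -1.1]
grip_width: 0.229
```

```bash
python3 - <<'E'
from tgt import *
s=r.sense();print(s["tool_pos"],s["ft_force"],s["moment"],s["grip_width"]); c=r.calibration("wrist")
p,d=r.snapshot("wrist"); np.savez("pics/w7.npz",d=d,**c,tp=s["tool_pos"],rot=s["ee_rot"])
for h in (.01,.001): 
    t,T=target(h); print(h,t); rel(t,T)
Q,u,v,g=ringfit(p,d,c,s["tool_pos"],s["ee_rot"])
s=(Q[:,2]<.0105)&(Q[:,0]>.085); print("coil",np.median(Q[s],0),s.sum())
cv2.imwrite("pics/w7c.png",cv2.resize(p[20:290,150:350],None,fx=2.2,fy=2.2,interpolation=cv2.INTER_CUBIC))
E
```

```text
[0.4715 0.2212 0.1149] [ 0.452   0.3338 -1.1113] [-0.3295  0.2097 -0.0168] 0.2288682810827354
0.01 [0.472  0.2223 0.1143]
t=7.62 shift [ 0.03 -0.06  0.14] turn [ 0.02 -0.12  0.08]
0.001 [0.4732 0.2264 0.1063]
t=7.62 shift [ 0.01 -0.06  1.04] turn [ 0.02 -0.12  0.08]
coil [ 0.1012 -0.0011  0.0083] 1186
```

View pics/w7c.png

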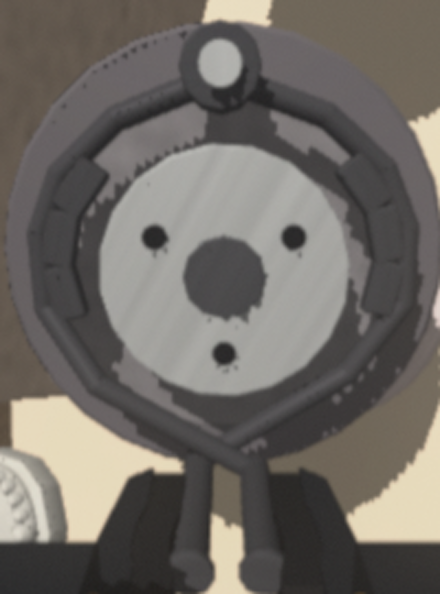

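The ring is centred round the head, with no contact force. I'll lower it the last 10 mm.

Call:
servo_tool --increments '[[[2, 0, 0, 0.4, 0, 0, 0], [2, 0, 0, 0.8, 0, 0, 0], [2, 0, 0, 1.1, 0, 0, 0], [2, 0, 0, 1.1, 0, 0, 0]]]'

```text
clock: 8.12
tool_pos: [0.4734, 0.2261, 0.1055]
ee_rot: [-2.654, -0.321, -0.294]
ft_force: [0.1, 0.6, -0.9]
grip_width: 0.228
```

```bash
python3 - <<'E'
from tgt import *
s=r.sense();print(s["tool_pos"],s["ft_force"],s["moment"],s["grip_width"]); c=r.calibration("wrist")
p,d=r.snapshot("wrist"); np.savez("pics/w8.npz",d=d,**c,tp=s["tool_pos"],rot=s["ee_rot"])
for h in (.001,): 
    t,T=target(h); print(h,t); rel(t,T)
Q,u,v,g=ringfit(p,d,c,s["tool_pos"],s["ee_rot"])
T=R.from_rotvec(s["ee_rot"]).as_matrix()
W=Q@T.T+s["tool_pos"]; H=(W-O)@np.c_[X,Y,n]
k=(np.hypot(H[:,0],H[:,1])>.036)&(np.hypot(H[:,0],H[:,1])<.05)&(Q[:,2]<.017)
print("ring top height over disc",np.percentile(H[k,2],[10,30,50,70,90]))
s=(Q[:,2]<.0105)&(Q[:,0]>.085); print("coil",np.median(Q[s],0),s.sum())
cv2.imwrite("pics/w8c.png",cv2.resize(p[20:290,150:350],None,fx=2.2,fy=2.2,interpolation=cv2.INTER_CUBIC))
E
```

```text
[0.4734 0.2261 0.1055] [ 0.146   0.6109 -0.8872] [-0.3165  0.215   0.0014] 0.22787192935790931
0.001 [0.4732 0.2264 0.1063]
t=8.18 shift [ 0.   -0.06 -0.05] turn [ 0.03 -0.14  0.08]
ring top height over disc [0.006  0.0066 0.0071 0.0089 0.015 ]
coil [ 0.1012 -0.0011  0.0082] 1188
```

View pics/w8c.png

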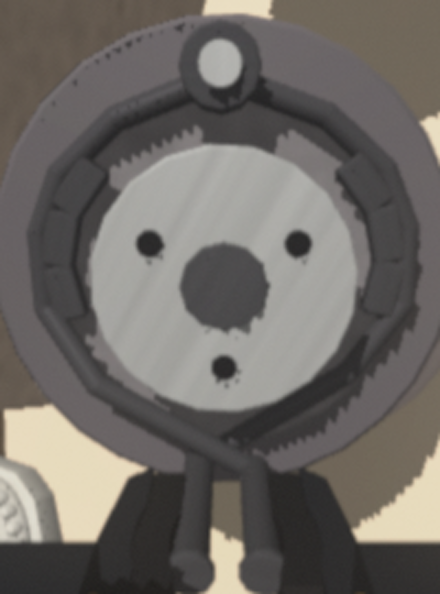

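Call:
servo_tool --increments '[[[2, 0, 0, 0.1, 0, 0, 0], [2, 0, 0, 0.1, 0, 0, 0]]]'

```text
clock: 8.43
tool_pos: [0.4737, 0.2265, 0.105]
ee_rot: [-2.654, -0.321, -0.295]
ft_force: [0.4, 0.3, -0.9]
grip_width: 0.229
```

Call:
servo_tool --increments '[[[3, 0, 0, 0, 0, 0, 0], [4, 0, 0, 0, 0, 0, 0], [5, 0, 0, 0, 0, 0, 0], [6, 0, 0, 0, 0, 0, 0], [6.8, 0, 0, 0, 0, 0, 0], [7.6, 0, 0, 0, 0, 0, 0], [8.2, 0, 0, 0, 0, 0, 0], [8.2, 0, 0, 0, 0, 0, 0]]]'

```text
clock: 9.43
tool_pos: [0.4735, 0.2265, 0.1048]
ee_rot: [-2.654, -0.321, -0.294]
ft_force: [-0.2, -0.3, 0.5]
grip_width: 0.924
```

```bash
python3 - <<'E'
from tgt import *
s=r.sense();print(s["tool_pos"],s["ft_force"],s["moment"],s["grip_width"]); c=r.calibration("wrist")
p,d=r.snapshot("wrist"); np.savez("pics/w9.npz",d=d,**c,tp=s["tool_pos"],rot=s["ee_rot"])
cv2.imwrite("pics/w9.png",cv2.resize(p[0:320,100:420],None,fx=1.8,fy=1.8,interpolation=cv2.INTER_CUBIC))
E
```

```text
[0.4735 0.2265 0.1048] [-0.2191 -0.2923  0.5454] [-0.1795  0.0411  0.0391] 0.9243784730064197
```

View pics/w9.png

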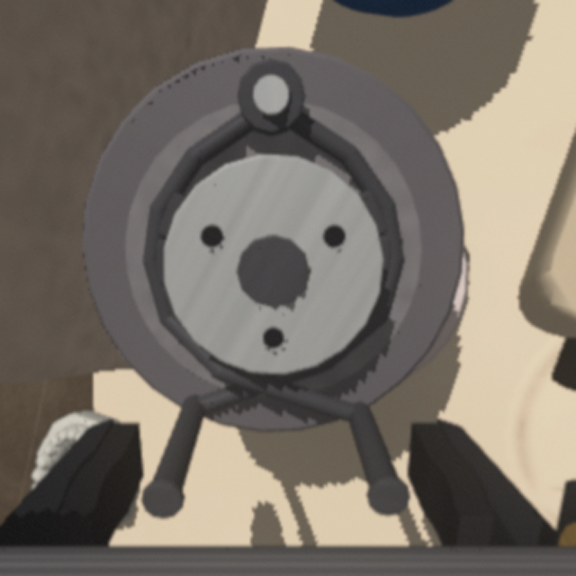

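The lugs have disappeared under the head and the posts stand free between the fingers. I'll retreat along the hub axis.

Call:
servo_tool --increments '[[[8.4, 0, 0, -1.5, 0, 0, 0], [8.4, 0, 0, -4, 0, 0, 0], [8.4, 0, 0, -8, 0, 0, 0], [8.4, 0, 0, -12, 0, 0, 0], [8.4, 0, 0, -15, 0, 0, 0], [8.4, 0, 0, -15, 0, 0, 0], [8.4, 0, 0, -15, 0, 0, 0]]]'

```text
clock: 10.35
tool_pos: [0.4503, 0.1582, 0.2359]
ee_rot: [-2.655, -0.32, -0.293]
ft_force: [-0.8, -0.9, -1.0]
grip_width: 0.96
```

```bash
python3 - <<'E'
from tgt import *
s=r.sense();print(s["clock"],s["tool_pos"],s["ft_force"],s["grip_width"]); c=r.calibration("wrist")
p,d=r.snapshot("wrist"); np.savez("pics/w10.npz",d=d,**c,tp=s["tool_pos"],rot=s["ee_rot"])
cv2.imwrite("pics/w10.png",cv2.resize(p[20:240,130:390],None,fx=2.5,fy=2.5,interpolation=cv2.INTER_CUBIC))
q,dd=r.snapshot("side"); cv2.imwrite("pics/s10.png",cv2.resize(q[120:300,150:350],None,fx=3,fy=3))
v,u=np.mgrid[20:240,130:390]; u=u.ravel();v=v.ravel()
H=(depthpt(c,np.c_[u,v],d[v,u])-O)@np.c_[X,Y,n]; rad=np.hypot(H[:,0],H[:,1])
ang=np.degrees(np.arctan2(H[:,1],H[:,0])); g=p[v,u].max(1)
k=(rad>.0335)&(rad<.041)&(H[:,2]>.0035)&(H[:,2]<.02)&(g<90)
for a in range(-180,180,30):
    s_=k&(ang>=a)&(ang<a+30)
    if s_.sum()>3: print(a,s_.sum(),np.percentile(H[s_,2],[20,50,80]))
m=(rad>.03)&(rad<.09)&(H[:,2]>.048)&(H[:,2]<.065); print("post tops",m.sum())
P=H[m]; 
if m.any():
    j=P@np.zeros(3); t,l,ce=cv2.kmeans(P[:,:2].astype(np.float32),2,None,(3,50,1e-6),5,0); print(ce,np.linalg.norm(ce[0]-ce[1]),np.median(P[:,2]))
E
```

```text
10.35 [0.4503 0.1582 0.2359] [-0.8407 -0.9032 -0.9845] 0.9603340653913939
-180 119 [0.005  0.0055 0.0062]
-150 111 [0.0049 0.0057 0.0065]
-120 104 [0.0049 0.0056 0.0064]
-90 120 [0.0052 0.0063 0.0138]
-60 116 [0.0052 0.0063 0.0139]
-30 89 [0.0053 0.0059 0.0064]
0 90 [0.005  0.0058 0.0064]
30 97 [0.0049 0.0057 0.0065]
60 99 [0.0065 0.0083 0.0107]
90 112 [0.0118 0.0127 0.0134]
120 106 [0.0045 0.0056 0.0116]
150 98 [0.0047 0.0053 0.006 ]
post tops 202
[[-0.049   0.0285]
 [-0.0028  0.0559]] 0.05371086 0.05659346208084304
```

View pics/w10.png

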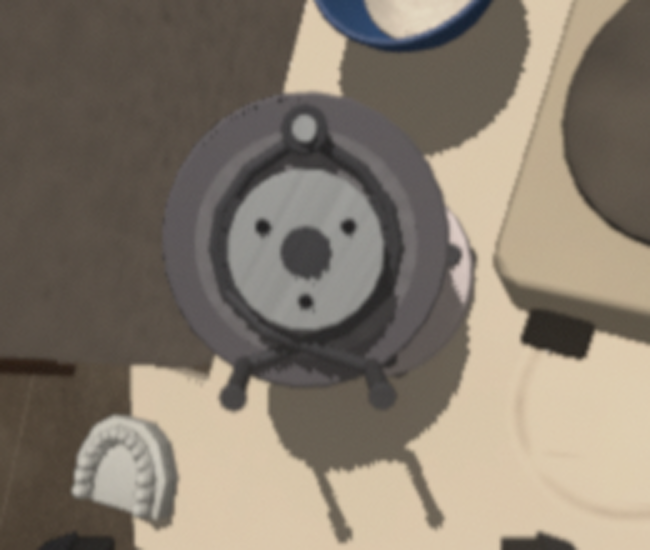

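View pics/s10.png

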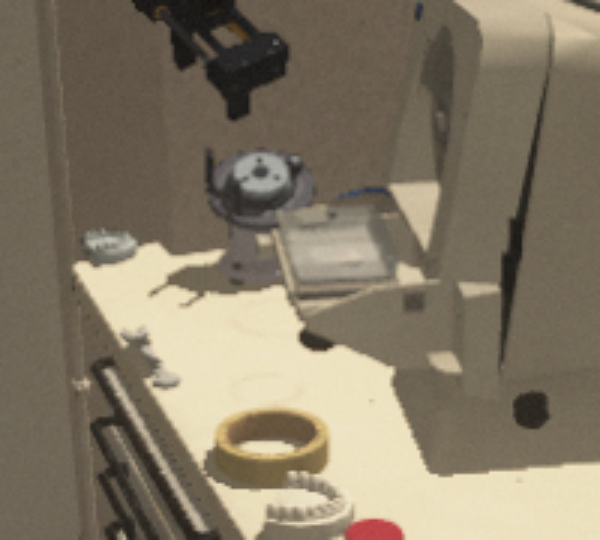

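The ring top reads about 6 mm above the disc all round. The posts are 53.7 mm apart, against 54.1 mm expected at 0.02 rad per half. It is seated, so I'll hand in.

```bash
python3 -c "
from cell import r
print(r.close_job(), r.sense()['clock'])"
```

```text
the job is handed in; nothing more can be done
the job is handed in; nothing more can be done
```

The retaining ring is back on the hub, contracted into the groove under the head with its posts pointing away from the disc. I squeezed the posts to spread the ring, lifted it, lowered it over the head along the hub axis, opened the fingers and backed off about 15 cm. The job was handed in at about 10.5 s.

- **Seating:** after backing off, the ring top reads 5 to 6 mm above the disc face almost all round. That fits a 6 mm ring lying flat on the disc; higher readings fell only where the coil, the crossed arms and the posts stand.
- **Posts:** the tops are 53.7 mm apart, against about 54 mm expected for the ring in the groove, and 57 mm above the disc.
- **Forces:** the wrist readings I took stayed under 3 N, except for about 11 N while squeezing the ring on the table. Nothing touched as it passed the head.
- **Other things on the worktop:** in the last pictures the bystanders in view looked unmoved, judged by eye and not measured.
- **One disagreement:** the gripper read about 20 mm when squeezed, where 25 mm over the posts was expected. The ring itself was measured as opened to about 5 mm clearance round the head, so I went on.

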